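# Show the blind hole of an end block to the bench magnifier

### The arm

A 7-joint arm with a two-finger parallel gripper is mounted at the origin on the work surface. World frame = base frame: x ahead of the robot, y to its left, z up, the work surface at z = 0. Lengths are in m, angles in degrees, forces in N, time in s.
With the tool pointing down it reaches from about 0.425 to 0.875 m from the base axis. Payload 4.7 kg.
Tool frame: the origin (TCP) lies at the very end of the fingers, on their centre line; the grasp point (between the pads) lies 19 mm behind it; z points along the fingers, y is the line along which they close (so a half turn about z gives the same grasp; the last joint's range is limited). The gripper opens to 87 mm and grips with 3 to 60 N. Pads are 19 mm wide; open, the fingers measure 117 mm over their backs; the gripper's body (75 mm by 190 mm) begins 51 mm behind the grasp point.
Start: joints at [71.167, 18.392, -4.016, 83.108, 1.295, 78.541, -3.26], TCP at [0.218, -0.612, 0.223] pointing down, gripper open.
Joint ranges: [-163.93, 163.93], [-17.29, 119.83], [-79.2, 71.16], [3.27, 140.29], [-89.18, 269.18], [5.43, 117.66], [-154.24, 154.24]. Speed limits (degrees/s): [147.25, 147.25, 180, 180, 180, 180, 180].

### API

Orientations are given as [roll, pitch, yaw] about the fixed x, y, z axes, in that order (R = Rz(yaw) Ry(pitch) Rx(roll)).
In Python, from cell import get_obs, read_camera, sign_off, silhouettes gives the robot as it stands.
- The arm moves only by the tool play_rows, never from a script. Its argument "steps" is a list that holds one entry, the list of rows, each a list of 7 numbers: the shift along the tool's x, y, z in m, then the turn, a rotation vector about the tool's x, y, z in rad, then the finger opening in m, from 0 to 0.087. A call has 1 to 12 rows; each row shifts and turns the commanded pose from where the row before left it, along the tool's axes as they then stand; what a row does not reach is not made up. A row lasts 1/10 s, in which the tool goes at most 50 mm and 8.59 degrees, less where a joint would pass 70% of its speed; a pose out of reach is approached as far as the arm can. A call is refused whole if a number of a shift passes 0.05 or a number of a turn 0.15, either way. A call with a gripper value outside its range is refused whole. The fingers move at their own pace and stop on an object; "force" is the grip in N (left out, the last holds). Time passes only in rows, so rows that do not move let the fingers close. It gives the time, the measured TCP pose, the force, the opening and the grip force at its end, in the units of the state.
- get_obs(): the state, without advancing time (a new reading comes with each control period).
- read_camera(name): name is "scene" or "top" or "wrist"; returns a dict with "frame" (400x640x3 uint8, red, green, blue), "intrinsics" (3x3 intrinsics, pixels), "view" (4x4, takes a point from world to camera coordinates). Camera axes: x right, y up, looking along -z (the intrinsics and any distortion apply to the point x, -y, -z); pixel columns grow to the right and rows downward; lengths in m; the calibration is good to about 2 mm. A picture is of the moment at which its call begins. There is no depth.
- sign_off(): hands the job in; it is judged then, once.
Trained networks look in the newest picture that a camera, given by its name, has taken for a name from the list of things; names that differ only in an ending like _2 or _b are one class to them, and where a whole thing is asked for, a point or a joint stands for the part that bears it (a point fixed in the world has none). Each returns a list of dicts, best first, with "p" (0 to 1); they miss things now and then, are a little off and sometimes report something else, mostly with a low value. They report only what shows in the picture. A call takes as long as a camera call. They do not tell look-alikes from the thing itself.
- silhouettes(camera, name): "pixels" (400x640 bool, what is visible of it) and "extent" ([left, top, right, bottom] in pixels, round what is visible of it).
The state is a dict: "time_s": time; "qpos": joint angles; "joint_velocities": joint speeds; "effort": joint torques, N m; "tool_pos": TCP position; "tool_rot": TCP orientation; "force": force on the tool from outside, world axes, zero at the start; "wrist_torque": the same for the moment, N m; "grip_width": finger opening in m; "grasp_force": force on a finger pad.
Only numpy, scipy, OpenCV 4.12 (cv2) and the standard library are available. Lean on these libraries where they do the work, as an engineer would, in place of code of your own. Each camera call takes 0.05 s, during which the arm holds its last target. There are 200 camera calls.

### The job

First swing the magnifier lamp round by its orange knob until its arm points straight along the yellow stripe on its foot, and leave it there. Then pick up the aluminium end block, find which end has the deep blind hole (the other end has only a shallow recess of the same width), turn that hole to face straight up, and hold its mouth where the lens is looking, about 16 cm in front of the glass. Finish with the gripper still holding the block there, still and clear of everything else, and do not disturb the other things on the bench.

Things in the scene. Friction and masses are not known exactly. Their poses are not given: they have to be found in the camera images.
- block: end block: bright square aluminium bar 40 x 40 x 58 mm with an orange band round its middle, 0.22 to 0.42 kg, lying on a long side. Origin: its centre, 20 mm above the bench as it lies; z axis along its length towards the deep-hole end (hole 22 mm wide, 36 mm deep); the -z end has a 3 mm deep recess 22 mm wide and is heavier: the centre of mass lies 6 mm that way
- hole (a point): centre of the mouth of the block's deep blind hole, 29 mm from the block's centre along its +z axis
- lamp: foot and post of the magnifier lamp, fixed to the bench: a grey slab 150 x 120 x 22 mm with a post 24 mm thick up to 280 mm height. Its origin is at the bottom of the foot on the post's axis, about which the arm swings. A yellow stripe runs on the foot from the post along the foot's own -x axis
- lamp_arm (a joint): the lamp's arm, a level white bar 280 mm above the bench turning about the post: 0 above the yellow stripe, pointing along the foot's -x axis; positive swung clockwise seen from above (tip towards the foot's +y); rad, stops at -1.2 and 1.2. Stiff friction joint, about 0.35 N m, stays where left; starts at 0.5 to 0.8
- lamp_knob (a point): middle of the upright orange knob on top of the lamp's arm, 140 mm from the post's axis and 317 mm above the bench; the knob is 18 mm thick and stands from 288 to 340 mm above the bench
- lens (a point): centre of the round lens head (84 mm wide, 18 mm thick) at the end of the arm, 180 mm from the post's axis and 260 mm above the bench; it is tilted 45 degrees and looks outward along the arm and down
- focus (a point): the point the lens looks at: in the air 160 mm from the lens centre along its axis, 293 mm from the post's axis in the arm's direction and 147 mm above the bench; it swings with the arm
- screwdriver: bystander: a screwdriver with a yellow handle lying on the bench
- wrench: bystander: a steel wrench lying on the bench
- meter: bystander: an orange and black multimeter lying on the bench, 85 x 160 x 34 mm
- iron: bystander: an orange-handled pipe welding iron with a flat aluminium plate, about 240 mm long and 50 mm high, lying on the bench
- spool: bystander: a white wire spool 52 mm wide and 42 mm high, standing on the bench
- jar: bystander: a clear jar with a blue cap, 54 mm wide and 75 mm high, standing on the bench
Mind the look-alikes: they are no part of the job. Leave any black or brown look-alike of the block alone.

How it is judged:
By the outcome, as a careful person would: the job done as asked, in the order asked, and still so for the second after the job is handed in, while the arm keeps its last pose, push and grip.
It also fails if it takes over 64 s, if anything falls off the work surface, if the arm or the gripper's body presses on something with over 40 N, if the wrist force passes 120 N, or if a joint passes its speed limit or range.

## Working session

There is one attempt and no reset: what is moved stays moved. The work goes in short steps, Python scripts to look and compute and a tool call to move; the robot and the scene stay as the last step left them, time stands still between calls to the robot, and variables do not carry over. Pictures are saved under pics/ and viewed, at most 12 in all, crops included, and the job is handed in when it is done.

Besides the shell and the picture viewer there is one more tool, called as name(argument=value, ...), one argument or row to a line, values as JSON. play_rows: Moves the arm, as the interface text tells. Its arguments: {"type":"object","properties":{"steps":{"type":"array","items":{"type":"array","items":{"type":"array","items":{"type":"number"}}}},"force":{"type":"number"}},"required":["steps"]}

```bash
mkdir -p pics; ls
cat > h.py <<'E'
import numpy as np, cv2
from cell import *
from scipy.spatial.transform import Rotation as R
def proj(c,P):
    P=np.atleast_2d(P); q=(c['view']@np.c_[P,np.ones(len(P))].T).T[:,:3]
    uv=(c['intrinsics']@(q*[1,-1,-1]).T).T; return uv[:,:2]/uv[:,2:]
def ray(c,uv,z):
    uv=np.atleast_2d(uv); d=np.linalg.solve(c['intrinsics'],np.c_[uv,np.ones(len(uv))].T).T*[1,-1,-1]
    Rm=c['view'][:3,:3]; o=-Rm.T@c['view'][:3,3]; d=d@Rm
    return o+d*((z-o[2])/d[:,2])[:,None]
def save(c,n,box=None,s=1):
    f=c['frame'][:,:,::-1]
    if box: f=f[box[1]:box[3],box[0]:box[2]]
    cv2.imwrite('pics/'+n,cv2.resize(f,None,fx=s,fy=s,interpolation=cv2.INTER_CUBIC))
E
python3 - <<'E'
from h import *
for n in ['top','scene']:
    c=read_camera(n); save(c,n+'0.png',s=1.25); print(n,c['intrinsics'].round(1).tolist(),c['view'].round(3).tolist(), c.keys())
    for t in ['block','lamp','lamp_arm','lamp_knob','lens','screwdriver','wrench','meter','iron','spool','jar']:
        for r in silhouettes(n,t):
            ys,xs=np.nonzero(r['pixels']); print(t,round(r['p'],2),r['extent'],ray(c,[xs.mean(),ys.mean()],0.02)[0].round(3),len(xs))
print(get_obs())
E
```

```text
pics
top [[415.8, 0.0, 309.9], [0.0, 415.8, 194.9], [0.0, 0.0, 1.0]] [[0.007, -1.0, 0.013, 0.02], [0.998, 0.008, 0.067, -0.586], [-0.067, 0.012, 0.998, -1.47], [0.0, 0.0, 0.0, 1.0]] dict_keys(['frame', 'intrinsics', 'view'])
block 0.76 [409.0, 205.7, 431.3, 220.4] [ 0.527 -0.365  0.02 ] 237
block 0.73 [287.9, 179.2, 337.1, 204.3] [0.599 0.012 0.02 ] 133
block 0.61 [297.7, 125.5, 352.0, 195.8] [ 0.687 -0.017  0.02 ] 888
block 0.59 [384.1, 223.0, 400.1, 242.1] [ 0.456 -0.265  0.02 ] 185
block 0.45 [367.2, 194.8, 388.4, 210.8] [ 0.564 -0.222  0.02 ] 207
lamp 0.72 [300.4, 124.8, 357.3, 195.9] [ 0.724 -0.052  0.02 ] 1907
lamp 0.22 [187.3, 166.0, 230.4, 220.3] [0.6   0.396 0.02 ] 796
lamp_arm 0.77 [300.5, 124.2, 353.3, 195.3] [ 0.689 -0.018  0.02 ] 915
lamp_knob 0.82 [298.5, 125.1, 353.2, 194.9] [ 0.688 -0.018  0.02 ] 886
lens 0.93 [294.8, 130.9, 351.6, 196.7] [ 0.683 -0.015  0.02 ] 821
lens 0.6 [288.9, 178.4, 331.8, 201.8] [0.606 0.033 0.02 ] 155
screwdriver 0.6 [287.6, 237.0, 305.4, 261.3] [0.393 0.075 0.02 ] 198
screwdriver 0.28 [297.2, 125.7, 350.1, 193.7] [ 0.689 -0.018  0.02 ] 912
wr
[... 1820 characters left out ...]
me_s': 1.2, 'qpos': array([71.16856555, 18.39194193, -4.01615674, 83.10840619,  1.29401062,
       78.54002699, -3.26036895]), 'joint_velocities': array([ 0.01322205, -0.02339403,  0.0708152 , -0.00929364,  0.04927847,
        0.01944202,  0.00854155]), 'effort': array([-1.09485268e-04, -4.91118801e+01, -4.03214162e-01, -3.12774968e+01,
       -6.37224549e-02,  3.37511720e-02,  4.91349809e-06]), 'tool_pos': array([ 0.21844879, -0.61221294,  0.22257882]), 'tool_rot': array([1.79995297e+02, 1.73893567e-03, 1.96397378e+01]), 'force': array([0.257834  , 0.84475988, 0.18645008]), 'wrist_torque': array([ 0.00319229, -0.01667151, -0.00918761]), 'grasp_force': 0.0, 'grip_width': 0.08726001247643103}
```

View pictures.

View pics/top0.png

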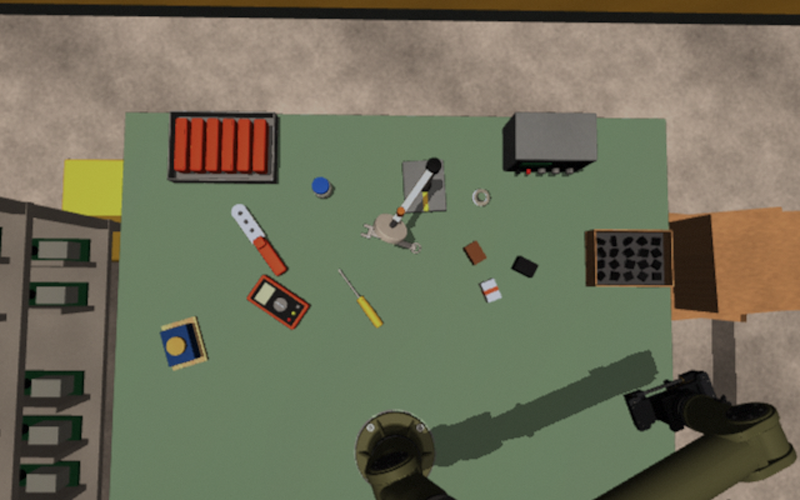

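Run:
```python
from h import *
c=read_camera('scene')
save(c,'crop1.png',(160,165,360,345),4 if 0 else 3.3)
```

```text
(no output)
```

View pics/crop1.png

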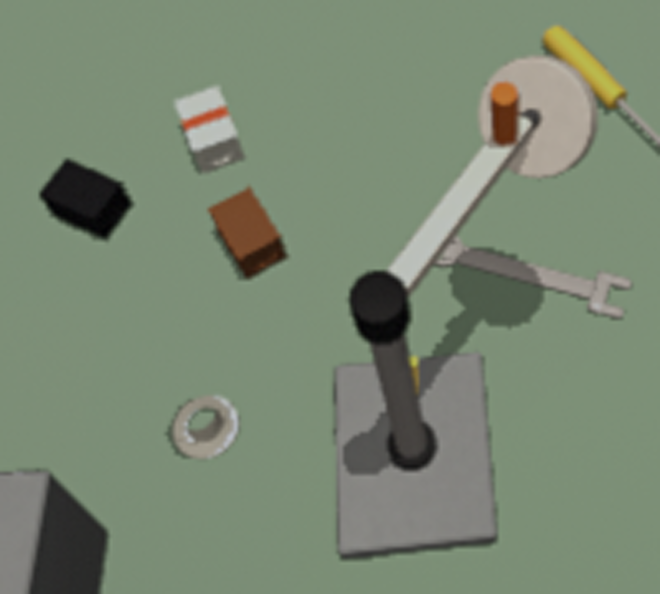

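Run:
```python
from h import *
c=read_camera('scene'); t=read_camera('top')
k=np.array([[335,367],[482,353],[496,536],[341,550]])/3.3+[160,165]
P=ray(c,k,0.022); print('foot corners',P.round(4).tolist()); print(np.linalg.norm(P-np.roll(P,-1,0),axis=1)); 
d=P[1]-P[0]; 
for a,b in [(1,0),(2,3),(1,2),(0,3)]:
    v=P[a]-P[b]; print(np.degrees(np.arctan2(v[1],v[0])))
# colours
for n,cc,box in [('scene',c,(260,180,350,340)),('top',t,(285,115,365,200))]:
    f=cv2.cvtColor(np.ascontiguousarray(cc['frame']),cv2.COLOR_RGB2HSV); m0=np.zeros(f.shape[:2],bool); m0[box[1]:box[3],box[0]:box[2]]=1
    H,S,V=[f[...,i].astype(int) for i in range(3)]
    y=m0&(H>20)&(H<32)&(S>130)&(V>90); o=m0&(H<16)&(S>150)&(V>70); b=m0&(V<45)
    for nm,m,z in [('yellow',y,.0225),('orange',o,.317),('black',b,.285)]:
        nl,L,st,ce=cv2.connectedComponentsWithStats(m.astype(np.uint8))
        for i in range(1,nl):
            if st[i,4]>5: print(n,nm,st[i].tolist(),ce[i].round(1),ray(cc,ce[i],z)[0].round(4))
# block
    for r in silhouettes(n,'block'):
        ys,xs=np.nonzero(r['pixels']); pix=cc['frame'][r['pixels']]; print(n,xs.mean().round(1),ys.mean().round(1),np.median(pix,0))
save(t,'crop2.png',(285,115,365,200),7)
```

```text
foot corners [[0.6888, -0.1408, 0.022], [0.681, -0.0224, 0.022], [0.8268, -0.0137, 0.022], [0.8328, -0.129, 0.022]]
[0.1186352  0.14610842 0.11540398 0.14446393]
93.76839058771661
92.94452216239871
-176.60826874986014
-175.32624882727671
scene yellow [327, 180, 22, 18, 145] [339.2 187.3] [0.4082 0.083  0.0225]
scene yellow [284, 274, 3, 5, 8] [285.1 276.1] [ 0.691  -0.0781  0.0225]
scene orange [309, 190, 8, 18, 111] [312.4 198.5] [6.397e-01 2.000e-04 3.170e-01]
scene black [266, 248, 18, 22, 299] [274.8 258. ] [ 0.7583 -0.078   0.285 ]
scene black [278, 295, 14, 12, 59] [284.4 302.1] [ 0.8487 -0.0571  0.285 ]
scene 223.5 203.8 [183. 167. 157.]
scene 186.1 225.2 [24. 23. 25.]
scene 235.0 235.4 [119.  73.  44.]
top yellow [338, 153, 5, 16, 48] [340.1 160.5] [ 0.7107 -0.0831  0.0225]
top orange [318, 166, 6, 6, 29] [320.1 168.7] [ 6.42e-01 -4.00e-04  3.17e-01]
top black [338, 127, 15, 26, 147] [345.4 136.5] [ 0.7432 -0.0765  0.285 ]
top 418.9 212.3 [23. 22. 22.]
top 391.4 231.8 [176.  169.  172.5]
top 378.6 201.4 [110.  63.  39.]
top 322.3 166.3 [151. 137. 123.]
```

View pics/crop2.png

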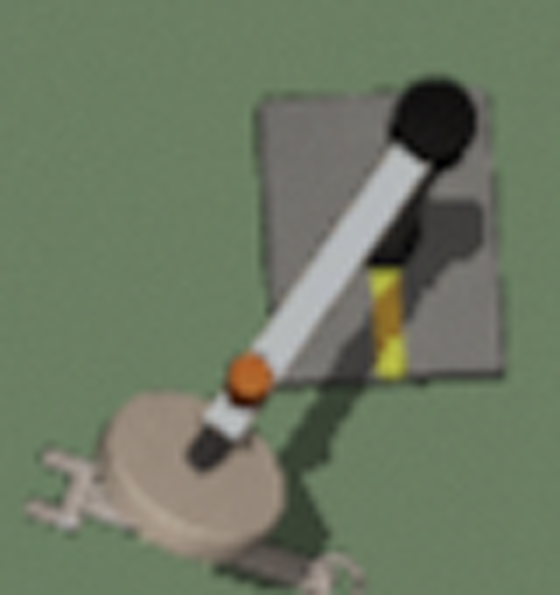

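Run:
```python
from h import *
c=read_camera('scene'); t=read_camera('top')
k=np.array([[258,98],[490,91],[503,374],[274,384]])/7+[285,115]
P=ray(t,k,0.022); print('foot top cam',P.round(4).tolist()); print(np.linalg.norm(P-np.roll(P,-1,0),axis=1))
for a,b in [(1,0),(2,3),(2,1),(3,0)]:
    v=P[a]-P[b]; print(np.degrees(np.arctan2(v[1],v[0])))
print('stripe',ray(t,np.array([[387,268],[390,376]])/7+[285,115],.0225).round(4))
for z in (.28,.29,.3):
  print(z,ray(t,np.array([[434,120]])/7+[285,115],z).round(4),ray(c,np.array([[379,296]])/3.3+[160,165],z).round(4))
print('base post scene', ray(c,np.array([[411,441]])/3.3+[160,165],.03).round(4))
# block mask
for n,cc,ct in [('top',t,(391,232)),('scene',c,(224,204))]:
    for r in silhouettes(n,'block'):
        ys,xs=np.nonzero(r['pixels'])
        if abs(xs.mean()-ct[0])+abs(ys.mean()-ct[1])<8:
            rect=cv2.minAreaRect(np.c_[xs,ys].astype(np.float32)); B=cv2.boxPoints(rect); W=ray(cc,B,.04); print(n,rect,W.round(4).tolist(),W.mean(0).round(4))
            for i in range(2):
                v=W[i+1]-W[i]; print(np.linalg.norm(v),np.degrees(np.arctan2(v[1],v[0])))
    f=cv2.cvtColor(np.ascontiguousarray(cc['frame']),cv2.COLOR_RGB2HSV); H,S,V=[f[...,i].astype(int) for i in range(3)]
    m=(H<14)&(S>110)&(V>120); m[:, :ct[0]-14]=0;m[:,ct[0]+14:]=0;m[:ct[1]-18]=0;m[ct[1]+18:]=0
    ys,xs=np.nonzero(m); print('band',len(xs),ray(cc,[xs.mean(),ys.mean()],.04).round(4)); 
    vv=ray(cc,np.c_[xs,ys],.04)[:,:2]; u,s,w=np.linalg.svd(vv-vv.mean(0)); print(np.degrees(np.arctan2(w[0,1],w[0,0])))
    save(cc,'b_'+n+'.png',(ct[0]-22,ct[1]-22,ct[0]+22,ct[1]+22),8)
a=cv2.imread('pics/b_top.png');b=cv2.imread('pics/b_scene.png'); cv2.imwrite('pics/b.png',np.hstack([a,b]))
```

```text
foot top cam [[0.8251, -0.0168, 0.022], [0.83, -0.1368, 0.022], [0.6827, -0.1435, 0.022], [0.6765, -0.0258, 0.022]]
[0.12012812 0.14743048 0.1178755  0.14887946]
-87.66189505070301
-86.9709978424727
-177.3939856450404
-176.52630962065973
stripe [[ 0.737  -0.0836  0.0225]
 [ 0.6811 -0.0853  0.0225]]
0.28 [[ 0.7575 -0.0816  0.28  ]] [[ 0.7488 -0.0786  0.28  ]]
0.29 [[ 0.7552 -0.0805  0.29  ]] [[ 0.7535 -0.0775  0.29  ]]
0.3 [[ 0.753  -0.0795  0.3   ]] [[ 0.7582 -0.0764  0.3   ]]
base post scene [[ 0.7546 -0.0779  0.03  ]]
top ((391.0172424316406, 231.29312133789062), (16.89827537536621, 12.4415864944458), 68.19859313964844) [[0.4778, -0.2303, 0.04], [0.4944, -0.2712, 0.04], [0.4394, -0.293, 0.04], [0.4229, -0.2522, 0.04]] [ 0.4586 -0.2617  0.04  ]
0.04413347739095746 -67.97250065819003
0.05911813690146507 -158.35359156270374
band 32 [[ 0.4558 -0.2673  0.04  ]]
-67.59104089804552
scene ((223.10000610351562, 204.3000030517578), (22.76839828491211, 13.28156566619873), 71.56504821777344) [[0.4383, -0.2939, 0.04], [0.4244, -0.2582, 0.04], [0.5007, -0.2299, 0.04], [0.5135, -0.2645, 0.04]] [ 0.4692 -0.2616  0.04  ]
0.03828483540589034 111.32364136243041
0.08132368036042749 20.381297942603133
band 35 [[ 0.4561 -0.2674  0.04  ]]
111.77415412798376
```

View pics/b.png

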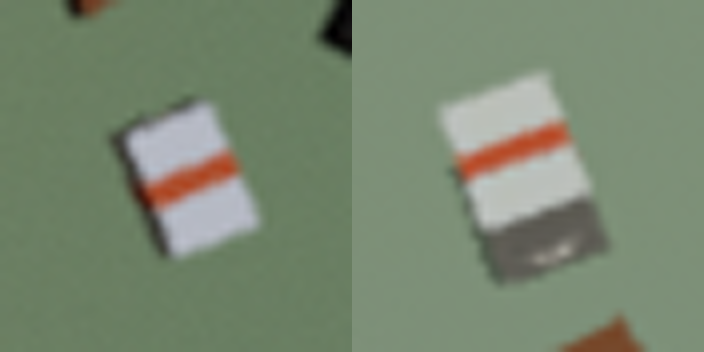

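```bash
cat >> h.py <<'E'
def tool():
    o=get_obs(); T=np.eye(4); T[:3,:3]=R.from_euler('xyz',o['tool_rot'],degrees=True).as_matrix(); T[:3,3]=o['tool_pos']; return T,o
def togo(p,rpy=None,q=None):
    "shift in present tool axes to world p, and rotvec in tool axes to rpy"
    T,o=tool(); Rm=T[:3,:3]; print('pos',o['tool_pos'].round(4),o['tool_rot'].round(2),'q',o['qpos'].round(0),'t',o['time_s'],'w',round(o['grip_width'],4))
    print('shift',(Rm.T@(np.array(p)-T[:3,3])).round(4))
    if rpy is not None: print('turn',R.from_matrix(Rm.T@R.from_euler('xyz',rpy,degrees=True).as_matrix()).as_rotvec().round(4))
E
python3 - <<'E'
from h import *
w=read_camera('wrist'); T,o=tool()
C=np.linalg.inv(w['view']); E=np.linalg.inv(T)@C; print(E.round(3).tolist(), w['intrinsics'].round(1).tolist())
print(proj(w,[.456,-.267,.02]))
togo([.641,-.0005,.40],[180,0,-34.7])
E
```

```text
[[-0.0, 0.954, 0.299, 0.083], [1.0, 0.0, 0.0, 0.0], [0.0, 0.299, -0.954, -0.162], [0.0, 0.0, 0.0, 1.0]] [[284.6, 0.0, 322.6], [0.0, 284.6, 195.4], [0.0, 0.0, 1.0]]
[[  64.95467238 -176.03267072]]
pos [ 0.2185 -0.6122  0.2226] [179.99   0.    19.64] q [71. 18. -4. 83.  1. 79. -3.] t 1.7 w 0.0871
shift [ 0.6036 -0.4341 -0.1775]
turn [ 1.000e-04 -0.000e+00  9.484e-01]
```

play_rows(
  steps=[
    [[0.0375,-0.0208,0.0085,0,0,0,0.087],[0.0375,-0.0208,0.0085,0,0,0,0.087],[0.0375,-0.0208,0.0085,0,0,0,0.087],[0.0375,-0.0208,0.0085,0,0,0,0.087],[0.0375,-0.0208,0.0085,0,0,0,0.087],[0.0375,-0.0208,0.0085,0,0,0,0.087],[0.0375,-0.0208,0.0085,0,0,0,0.087],[0.0375,-0.0208,0.0085,0,0,0,0.087],[0.0375,-0.0208,0.0085,0,0,0,0.087],[0.0375,-0.0208,0.0085,0,0,0,0.087],[0.0375,-0.0208,0.0085,0,0,0,0.087],[0.0375,-0.0208,0.0085,0,0,0,0.087]],
  ],
)

```text
time_s: 2.9
tool_pos: [0.5594, -0.2247, 0.1205]
tool_rot: [180.0, -0.0, 19.6]
force: [0.8, 0.1, 0.2]
grip_width: 0.0871
grasp_force: 0.0
```

Run:
```python
from h import *
w=read_camera('wrist'); u=proj(w,[[.483,-.256,.02],[.456,-.267,.04]]); print(u); a,b=u[0].astype(int)
a=min(max(a,80),560);b=min(max(b,70),330); save(w,'w1.png',(a-80,b-70,a+80,b+70),4)
togo([.641,-.0005,.40],[180,0,-34.7])
```

```text
[[326.1900989  271.24168146]
 [327.60215998 307.19055707]]
pos [ 0.5641 -0.2152  0.1192] [-179.73   -0.3    20.18] q [ 37.  18. -22.  97.   7.  66. -57.] t 2.95 w 0.0868
shift [ 0.1478 -0.1763 -0.2792]
turn [-0.0068 -0.0026  0.9578]
```

View pics/w1.png

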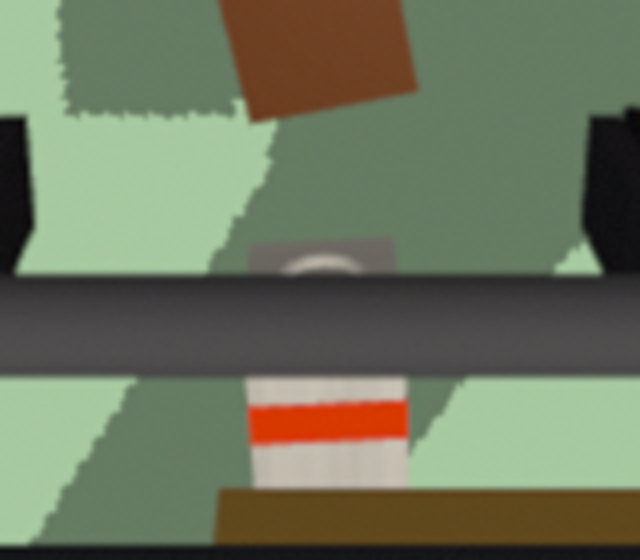

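play_rows(
  steps=[
    [[-0.015,0.004,0,0,0,0,0.087],[-0.015,0.004,0,0,0,0,0.087],[0,0,0,0,0,0,0.087],[0,0,0,0,0,0,0.087]],
  ],
)

```text
time_s: 3.35
tool_pos: [0.5318, -0.2455, 0.1209]
tool_rot: [179.9, -0.0, 19.4]
force: [0.0, -0.6, -0.2]
grip_width: 0.0868
grasp_force: 0.0
```

Run:
```python
from h import *
w=read_camera('wrist'); u=proj(w,[[.483,-.256,.02],[.456,-.267,.04]]); print(u); a,b=u[0].astype(int)
a=min(max(a,60),560);b=min(max(b,50),330); save(w,'w2.png',(a-50,b-40,a+50,b+50),6)
togo([.641,-.0005,.40],[180,0,-34.7])
```

```text
[[316.255808   242.67790467]
 [317.46273095 278.76927766]]
pos [ 0.5324 -0.2447  0.121 ] [ 1.7995e+02 -3.0000e-02  1.9500e+01] q [ 40.  16. -21.  99.   6.  66. -53.] t 3.4 w 0.087
shift [ 0.184  -0.1938 -0.279 ]
turn [ 5.000e-04 -9.000e-04  9.459e-01]
```

View pics/w2.png

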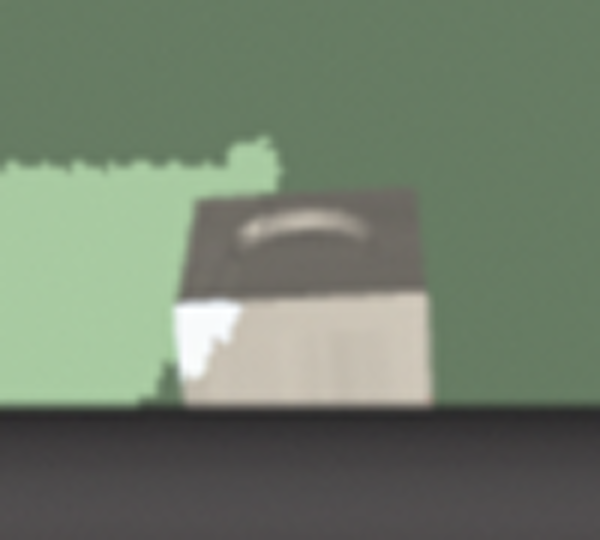

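The near (+22°) end shows only a thin crescent with a flat floor behind it, so it is the shallow recess. That puts the deep hole at the 202° end, facing the robot. The candidates were black at (419,212), brown at (379,201) and bright with an orange band at (391,232) in the top view. The banded one is the block. Lamp next.

play_rows(
  steps=[
    [[0,0,-0.04,0,0,0.135,0.087],[0,0,-0.04,0,0,0.135,0.087],[0,0,-0.04,0,0,0.135,0.087],[0,0,-0.04,0,0,0.135,0.087],[0,0,-0.04,0,0,0.135,0.087],[0,0,-0.04,0,0,0.135,0.087],[0,0,-0.04,0,0,0.135,0.087],[-0.0083,-0.0438,0,0,0,0,0.087],[-0.0083,-0.0438,0,0,0,0,0.087],[-0.0083,-0.0438,0,0,0,0,0.087],[-0.0083,-0.0438,0,0,0,0,0.087],[0,0,0,0,0,0,0.087]],
  ],
)

```text
time_s: 4.6
tool_pos: [0.6063, -0.0712, 0.4004]
tool_rot: [-179.7, 0.1, -33.8]
force: [-0.1, 0.4, -0.0]
grip_width: 0.0872
grasp_force: 0.0
```

```bash
cat >> h.py <<'E'
import json
def log():
    T,o=tool(); open('log.txt','a').write(json.dumps([o['qpos'].tolist(),o['tool_pos'].tolist(),o['tool_rot'].tolist()])+'\n')
E
python3 - <<'E'
from h import *
log()
togo([.641,-.0005,.40],[180,0,-34.7])
w=read_camera('wrist'); print(proj(w,[[.641,-.0005,.34],[.641,-.0005,.29],[.7545,-.079,.29]]))
f=cv2.cvtColor(np.ascontiguousarray(w['frame']),cv2.COLOR_RGB2HSV); H,S,V=[f[...,i].astype(int) for i in range(3)]
m=(H<16)&(S>150)&(V>70)
nl,L,st,ce=cv2.connectedComponentsWithStats(m.astype(np.uint8))
for i in range(1,nl):
    if st[i,4]>30: print(st[i],ce[i])
E
```

```text
pos [ 0.6063 -0.0712  0.4004] [-1.7971e+02  1.3000e-01 -3.3780e+01] q [  22.   14.  -23.   70.    5.   97. -123.] t 4.6 w 0.0872
shift [-0.0105 -0.078   0.0008]
turn [-0.005   0.0023  0.016 ]
[[231.14083677 222.11582104]
 [246.54237888 202.810124  ]
 [236.15080832  52.0050652 ]]
[389 110  38  32 701] [407.35235378 125.47360913]
[   0  140   87  126 6412] [ 29.97489083 198.00701809]
[448 152  18  20 102] [456.58823529 161.60784314]
[222 196  32  35 513] [240.15009747 211.38791423]
[210 297  49  38 582] [246.12886598 314.25773196]
```

play_rows(
  steps=[
    [[-0.0052,-0.039,0,-0.0025,0,0.008,0.087],[-0.0053,-0.039,0,-0.0025,0.002,0.008,0.087],[0,0,0,0,0,0,0.087],[0,0,0.03,0,0,0,0.06],[0,0,0.03,0,0,0,0.06],[0,0,0.03,0,0,0,0.06],[0,0,0.01,0,0,0,0.06],[0,0,0,0,0,0,0.01],[0,0,0,0,0,0,0.01],[0,0,0,0,0,0,0.01],[0,0,0,0,0,0,0.01],[0,0,0,0,0,0,0.01]],
  ],
  force=15,
)

```text
time_s: 5.85
tool_pos: [0.6415, -0.0097, 0.3019]
tool_rot: [179.9, -0.2, -35.4]
force: [3.0, 1.9, 1.5]
grip_width: 0.028
grasp_force: 1.4
```

play_rows(
  steps=[
    [[0,0,0,0,0,0,0.01],[0,0,0,0,0,0,0.01]],
  ],
)

```text
time_s: 6.05
tool_pos: [0.6412, -0.0099, 0.3016]
tool_rot: [179.8, -0.2, -35.4]
force: [2.4, 1.0, 3.7]
grip_width: 0.0174
grasp_force: 15.0
```

Run:
```python
from h import *
log()
T,o=tool(); print(o['force'],o['wrist_torque'],o['grasp_force'])
for a in [183.1]:
    p=np.array([.7545,-.079]); k=T[:2,3]-p; print('knob r',np.linalg.norm(k),np.degrees(np.arctan2(k[1],k[0]))%360)
    tgt=p+np.linalg.norm(k)*np.array([np.cos(np.radians(a)),np.sin(np.radians(a))]); print(tgt); togo([*tgt,.30],[180,0,3.1])
t=read_camera('top'); save(t,'x.png')
```

```text
[2.35921156 1.03807728 3.72554041] [ 0.58479408 -0.49132072  0.00115824] 15.0051787099801
knob r 0.13271650367478902 148.6437451194497
[ 0.6219777  -0.08617715]
pos [ 0.6412 -0.0099  0.3016] [179.83  -0.22 -35.37] q [  17.   18.  -25.   77.    7.   87. -132.] t 6.05 w 0.0174
shift [0.0285 0.0733 0.0019]
turn [ 0.0041 -0.0027 -0.6715]
```

play_rows(
  steps=[
    [[0.0008,0.008,0,0,0,-0.0602,0.01],[0.0008,0.008,0,0,0,-0.0602,0.01],[0.0008,0.008,0,0,0,-0.0602,0.01],[0.0008,0.008,0,0,0,-0.0602,0.01],[0.0008,0.008,0,0,0,-0.0602,0.01],[0.0008,0.008,0,0,0,-0.0602,0.01],[0.0008,0.008,0,0,0,-0.0602,0.01],[0.0008,0.008,0,0,0,-0.0602,0.01],[0.0008,0.008,0,0,0,-0.0602,0.01],[0.0008,0.008,0,0,0,-0.0602,0.01],[0,0,0,0,0,0,0.01],[0,0,0,0,0,0,0.01]],
  ],
)

```text
time_s: 7.3
tool_pos: [0.6222, -0.0887, 0.3016]
tool_rot: [179.6, -0.1, -1.1]
force: [5.5, -1.5, 3.0]
grip_width: 0.0177
grasp_force: 15.0
```

Run:
```python
from h import *
log()
T,o=tool(); print(o['force'],o['wrist_torque'],o['grasp_force'])
p=np.array([.7545,-.079]); k=T[:2,3]-p; print('knob r',np.linalg.norm(k),np.degrees(np.arctan2(k[1],k[0]))%360)
togo([.622,-.086,.30],[180,0,0])
c=read_camera('scene'); save(c,'s3.png',(240,165,360,345),3.3)
```

```text
[ 5.49924626 -1.47084348  2.99546349] [-0.02234951 -1.17166686  0.13414856] 15.026049501320813
knob r 0.13262810951533413 184.180337127091
pos [ 0.6222 -0.0887  0.3016] [ 1.7961e+02 -1.4000e-01 -1.0500e+00] q [ 26.  16. -27.  79.   8.  87. -91.] t 7.3 w 0.0177
shift [-0.0003 -0.0027  0.0016]
turn [ 0.0069 -0.0023 -0.0184]
```

View pics/s3.png

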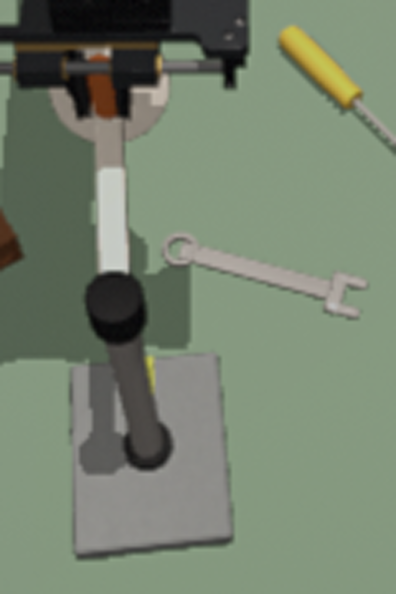

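play_rows(
  steps=[
    [[0,0,0,0,0,0,0.05],[0,0,0,0,0,0,0.05],[0,0,0,0,0,0,0.05],[0,0,-0.03,0,0,0,0.05],[0,0,-0.05,0,0,0,0.05],[0,0,-0.05,0,0,0,0.05],[-0.025,0.04,0,0,0,-0.1,0.08],[-0.025,0.04,0,0,0,-0.1,0.08],[-0.025,0.04,0,0,0,-0.1,0.08],[-0.025,0.04,0,0,0,-0.1,0.08],[0,0,0,0,0,0,0.08],[0,0,0,0,0,0,0.08]],
  ],
)

```text
time_s: 8.55
tool_pos: [0.5428, -0.2592, 0.4311]
tool_rot: [179.8, 0.3, 21.7]
force: [0.4, 0.0, 0.6]
grip_width: 0.0791
grasp_force: 0.0
```

Run:
```python
from h import *
log(); T,o=tool(); print(o['qpos'].round(3),o['tool_pos'],o['tool_rot'],o['time_s'])
t=read_camera('top'); save(t,'t4.png',(290,115,370,200),7)
c=read_camera('scene')
for n,cc,box in [('scene',c,(240,165,360,340)),('top',t,(285,115,365,200))]:
    f=cv2.cvtColor(np.ascontiguousarray(cc['frame']),cv2.COLOR_RGB2HSV); m0=np.zeros(f.shape[:2],bool); m0[box[1]:box[3],box[0]:box[2]]=1
    H,S,V=[f[...,i].astype(int) for i in range(3)]
    o=m0&(H<16)&(S>150)&(V>70)
    nl,L,st,ce=cv2.connectedComponentsWithStats(o.astype(np.uint8))
    for i in range(1,nl):
        if st[i,4]>12: print(n,st[i].tolist(),ce[i].round(1),ray(cc,ce[i],.317)[0].round(4))
```

```text
[ 41.067  13.314 -23.579  66.931   5.685 100.871 -49.131] [ 0.54282018 -0.25916079  0.43108591] [179.82971404   0.2599777   21.74688699] 8.55
scene [266, 182, 9, 18, 114] [270.6 190.3] [ 0.6159 -0.0882  0.317 ]
scene [240, 231, 4, 9, 22] [241.  235.5] [ 0.7225 -0.1425  0.317 ]
top [348, 175, 7, 6, 29] [351.4 177.5] [ 0.6172 -0.0906  0.317 ]
```

View pics/t4.png

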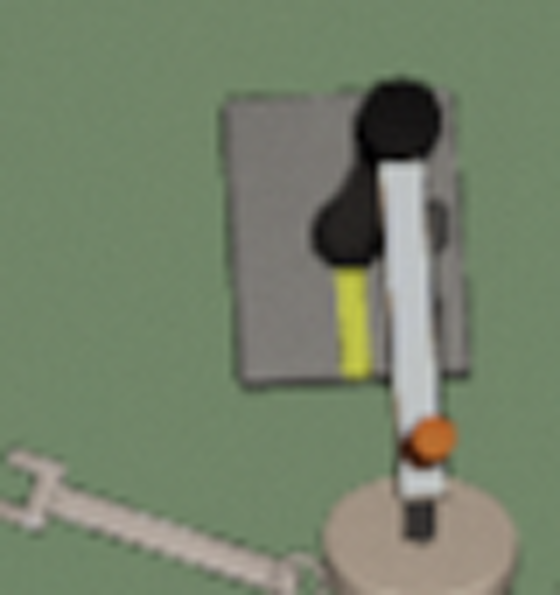

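Run:
```python
from h import *
t=read_camera('top'); g=t['frame'].astype(float)
def ang(uv,z,nm):
    P=ray(t,np.array(uv),z); a=np.polyfit(P[:,0],P[:,1],1); r=P[:,1]-np.polyval(a,P[:,0]); print(nm,len(uv),'deg',np.degrees(np.arctan(a[0])).round(2),'rms mm',(r.std()*1e3).round(2),'y at .7555,.462',np.polyval(a,[.7555,.462]).round(4))
# white bar rows: centroid of white weights, columns 340..360
uv=[]
for v in range(140,172):
    s=g[v,340:358].min(1); w=np.clip(s-130,0,None); 
    if w.sum()>100: uv.append([340+(w*np.arange(18)).sum()/w.sum(),v])
ang(uv,.284,'arm')
gm=g[...,1]-g[...,0]  # greenness: bench high, grey ~0
def edge(lo,hi,rows,z,nm):
    uv=[]
    for v in rows:
        s=gm[v,lo:hi]; th=.5*(s.max()+s.min()); 
        w=np.abs(np.diff(s)); uv.append([lo+.5+(w*np.arange(len(w))).sum()/w.sum(),v])
    ang(uv,z,nm)
edge(317,329,range(132,167),.022,'foot left'); edge(351,362,range(133,165),.022,'foot right')
uv=[]
for v in range(155,168):
    s=g[v,334:347]; w=np.clip(s[:,0]-s[:,2]-40,0,None); uv.append([334+(w*np.arange(13)).sum()/w.sum(),v])
ang(uv,.0225,'stripe')
# front and back edges of foot
gmT=gm.T
for lo,hi,nm,cols in [(122,134,'back',range(325,338)),(163,176,'front',range(323,338))]:
    uv=[]
    for u in cols:
        s=gm[lo:hi,u]; w=np.abs(np.diff(s)); uv.append([u,lo+.5+(w*np.arange(len(w))).sum()/w.sum()])
    P=ray(t,np.array(uv),.022); a=np.polyfit(P[:,1],P[:,0],1); print(nm,'deg',-np.degrees(np.arctan(a[0])))
```

```text
arm 32 deg 3.63 rms mm 0.21 y at .7555,.462 [-0.0797 -0.0984]
foot left 35 deg 2.82 rms mm 0.96 y at .7555,.462 [-0.019  -0.0335]
foot right 32 deg 1.44 rms mm 0.94 y at .7555,.462 [-0.1382 -0.1456]
stripe 13 deg 4.62 rms mm 0.15 y at .7555,.462 [-0.079  -0.1027]
back deg 3.041460784919476
front deg 0.027484992989036495
```

```bash
cat > kin.py <<'E'
from h import *
from scipy.optimize import least_squares
D=[json.loads(l) for l in open('log.txt')]
Q=np.radians([d[0] for d in D]+[[71.167,18.392,-4.016,83.108,1.295,78.541,-3.26]]); P=np.array([d[1] for d in D]+[[.21845,-.61221,.22258]]); A=[d[2] for d in D]+[[180,0,19.64]]
def fk(q,k):
    h,L1,a,L2,b,L3,c=k[:7]
    s=k[7:14]
    def rz(t): return R.from_euler('z',t).as_matrix()
    def ry(t): return R.from_euler('y',t).as_matrix()
    M=rz(s[0]*q[0]); p=np.array([0,0,h]); M=M@ry(q[1]); M=M@rz(s[2]*q[2]); p=p+M@[a,0,L1]
    M=M@ry(q[3]); p=p+M@[b,0,0]; M=M@rz(s[4]*q[4]); p=p+M@[0,0,L2]; M=M@ry(q[5]); p=p+M@[c,0,0]; M=M@rz(s[6]*q[6]+k[14]); return p+M@[0,0,L3],M
if __name__=='__main__':
    import itertools
    best=None
    for s in itertools.product([-1,1],repeat=3):
      for ph in (0,1.57,3.14,-1.57):
        S=[-1,1,s[0],1,s[1],1,s[2]]
        def f(x):
            k=np.r_[x[:7],S,x[7]]; r=[]
            for q,p,a in zip(Q,P,A):
                pp,M=fk(q,k); r+=list((pp-p)*5); r+=list((M-R.from_euler('xyz',a,degrees=True).as_matrix()).ravel())
            return r+list(1e-4*np.array(x[:7]))
        r=least_squares(f,[.3,.4,0,.4,0,.3,0,ph])
        if best is None or r.cost<best[0]: best=(r.cost,np.r_[r.x[:7],S,r.x[7]])
    print(best[0],best[1].round(4)); np.save('k.npy',best[1])
    for q,p,a in zip(Q,P,A):
        pp,M=fk(q,best[1]); print((pp-p).round(4), R.from_matrix(M.T@R.from_euler('xyz',a,degrees=True).as_matrix()).magnitude().round(4))
E
python3 kin.py
```

```text
0.006753979832101377 [-0.3702  0.7608 -0.1136  0.5221  0.0707 -0.0092 -0.0209 -1.      1.
 -1.      1.     -1.      1.     -1.      1.5708]Traceback (most recent call last):
  File "kin.py", line 27, in <module>
    pp,M=fk(q,best[1]); print((pp-p).round(4), R.from_matrix(M.T@R.from_euler('xyz',a,degrees=True).as_matrix()).magnitude().round(4))
                                               ^^^^^^^^^^^^^^^^^^^^^^^^^^^^^^^^^^^^^^^^^^^^^^^^^^^^^^^^^^^^^^^^^^^^^^^^^^^^^^^^^^^
AttributeError: 'float' object has no attribute 'round'
```

```bash
sed -i 's/\.magnitude().round(4)/.magnitude()/' kin.py; python3 kin.py
python3 - <<'E'
from h import *
w=read_camera('wrist'); print(proj(w,[[.68,-.024,.022],[.827,-.015,.022],[.83,-.134,.022],[.683,-.143,.022],[.462,-.097,0],[.456,-.267,.04]]).round(0))
E
```

```text
0.006753979832101377 [-0.3702  0.7608 -0.1136  0.5221  0.0707 -0.0092 -0.0209 -1.      1.
 -1.      1.     -1.      1.     -1.      1.5708]
[-0.0016  0.0005 -0.    ] 5.9731841228208804e-06
[ 0.0048 -0.0028 -0.0005] 5.973184123003259e-06
[-0.0048 -0.0022 -0.0014] 5.973184122863385e-06
[0.0022 0.004  0.0007] 5.97318412306858e-06
[0.0201 0.0071 0.0011] 9.0252131434586e-05
[[230.  29.]
 [250. -68.]
 [319. -37.]
 [293.  55.]
 [237. 156.]
 [311. 193.]]
```

play_rows(
  steps=[
    [[0,0,0,0,0.14,0,0.08],[0,0,0,0,0.14,0,0.08],[0,0,0,0,0.14,0,0.08],[0,0,0,0,0.14,0,0.08],[0,0,0,0,0.14,0,0.08],[0,0,0,0,0,0,0.08]],
  ],
)

```text
time_s: 9.35
tool_pos: [0.5399, -0.2594, 0.4274]
tool_rot: [-179.9, -39.7, 21.5]
force: [-0.1, -0.4, -1.4]
grip_width: 0.0799
grasp_force: 0.0
```

```bash
python3 -c "
from h import *
log();togo([.46,-.2,.43])"
```

```text
pos [ 0.5399 -0.2594  0.4274] [-179.89  -39.72   21.53] q [ 60.  -5. -15.  95. -39.  75. -18.] t 9.35 w 0.0799
shift [-0.0387 -0.0846 -0.0354]
```

play_rows(
  steps=[
    [[0,0.01,0,0.14,0,0,0.08],[0,0.01,0,0.14,0,0,0.08],[0,0.01,0,0.14,0,0,0.08],[0,0.01,0,0.14,0,0,0.08],[0,0,0,0,0,0,0.08]],
  ],
)

```text
time_s: 9.85
tool_pos: [0.5665, -0.2951, 0.4131]
tool_rot: [-146.8, -39.4, 21.4]
force: [-0.7, -0.1, -2.9]
grip_width: 0.08
grasp_force: 0.0
```

```bash
python3 - <<'E'
from h import *
log();togo([.46,-.2,.43])
E
cat > kin.py <<'E'
from h import *
from scipy.optimize import least_squares
D=[json.loads(l) for l in open('log.txt')]
Q=np.radians([d[0] for d in D]+[[71.167,18.392,-4.016,83.108,1.295,78.541,-3.26]]); P=np.array([d[1] for d in D]+[[.21845,-.61221,.22258]]); A=[d[2] for d in D]+[[180,0,19.64]]
AX='zyzyzyz'; SG=[-1,1,-1,1,-1,1,-1]
def fk(q,k):
    O=[[k[8],k[9],k[0]],[0,0,0],[k[2],k[10],k[1]],[k[4],k[11],0],[0,0,k[3]],[k[6],k[12],0],[0,0,k[5]]]
    M=np.eye(3);p=np.zeros(3)
    # base frame then each joint, offset after it
    for i in range(7):
        M=M@R.from_euler(AX[i],SG[i]*q[i]+(k[7] if i==6 else 0)).as_matrix(); p=p+M@O[i]
    return p,M
if __name__=='__main__':
    def f(x):
        r=[]
        for q,p,a in zip(Q,P,A):
            pp,M=fk(q,x); r+=list((pp-p)*5); r+=list((M-R.from_euler('xyz',a,degrees=True).as_matrix()).ravel())
        return r+list(1e-4*np.array(x))
    r=least_squares(f,[.3,.4,0,.4,0,.3,0,1.57,0,0,0,0,0]); k=r.x
    print(r.cost,k.round(4)); np.save('k.npy',k)
    for q,p,a in zip(Q,P,A):
        pp,M=fk(q,k); print((pp-p).round(4), R.from_matrix(M.T@R.from_euler('xyz',a,degrees=True).as_matrix()).magnitude())
E
python3 kin.py
```

```text
pos [ 0.5665 -0.2951  0.4131] [-146.8   -39.36   21.41] q [ 58.  27. -15.  65. -41. 105. -18.] t 9.85 w 0.08
shift [-0.0391 -0.1361  0.0246]
2.426137682336875e-08 [ 2.4950e-01  4.6780e-01  0.0000e+00  5.1310e-01  0.0000e+00  3.6870e-01
 -0.0000e+00  1.5708e+00 -0.0000e+00 -1.5600e-02 -5.3000e-03 -5.3000e-03
 -4.0000e-04]
[ 0. -0.  0.] 4.265438327503874e-06
[-0. -0. -0.] 4.265438327677083e-06
[-0.  0. -0.] 4.265438327418234e-06
[-0. -0.  0.] 4.265438327528071e-06
[-0. -0.  0.] 4.265438327450336e-06
[ 0.  0. -0.] 4.265438327146302e-06
[ 0.  0. -0.] 9.071917696613442e-05
```

```bash
cat > ik.py <<'E'
from kin import fk
from h import *
from scipy.optimize import least_squares
k=np.load('k.npy'); LO=np.radians([-163.93,-17.29,-79.2,3.27,-89.18,5.43,-154.24])+.03; HI=np.radians([163.93,119.83,71.16,140.29,269.18,117.66,154.24])-.03
def ik(p,M,q0,reg=1e-3):
    q0=np.clip(q0,LO+1e-6,HI-1e-6)
    def f(q):
        pp,MM=fk(q,k); return np.r_[(pp-p)*5,R.from_matrix(MM.T@M).as_rotvec(),reg*(q-q0)]
    r=least_squares(f,q0,bounds=(LO,HI),max_nfev=150); e=np.abs(r.fun[:6]).max(); return r.x,e
E
python3 - <<'E'
from ik import *
rng=np.random.default_rng(0)
def tryp(p,M,n=14):
    s=[]
    for _ in range(n):
        q,e=ik(p,M,rng.uniform(LO,HI),1e-5)
        if e<2e-3: s.append(q)
    return s
bc=np.array([.462,-.0975,.118])
for phi in range(-180,180,30):
  for beta in (0,20):
    f=np.radians(phi);b=np.radians(beta)
    h=np.array([np.cos(f),np.sin(f),0]); up=np.array([0,0,1.])
    z=h*np.cos(b)-up*np.sin(b); x=h*np.sin(b)+up*np.cos(b); M=np.c_[x,np.cross(z,x),z]
    s=tryp(bc+.019*z,M); print(phi,beta,len(s),np.degrees(s[0]).round(0) if s else '')
d=np.radians(202.3)
for off in (0,180):
    M=R.from_euler('xyz',[180,0,22.3+off],degrees=True).as_matrix(); s=tryp(np.array([.456,-.267,.006]),M); print('grasp',off,len(s),[np.degrees(a).round(0) for a in s[:4]])
E
```

```text
-180 0 0 
-180 20 0 
-150 0 0 
-150 20 8 [-12.  49.   7.  81.  22. 116. 113.]
-120 0 8 [-49.  61.  40.  93.  27. 101. 134.]
-120 20 7 [-31.  41.  15.  97.  34. 100. 123.]
-90 0 5 [-86.  78.  65. 115.  13.  67. 150.]
-90 20 9 [ -2.  33. -31. 116.  64. 100. 114.]
-60 0 6 [-89.  55.  48. 137.  58.  57. 109.]
-60 20 5 [-18.  17. -18. 138.  78.  79. 116.]
-30 0 0 
-30 20 0 
0 0 0 
0 20 0 
30 0 2 [ 92.  43. -35. 139. -83.  68.  83.]
30 20 0 
60 0 7 [ 55.  42.  -4. 117. -69.  95.  70.]
60 20 7 [ 37.  27.  13. 122. -67.  87.  61.]
90 0 6 [ 75.  61. -43.  95. -31.  95.  43.]
90 20 11 [ 42.  38.  -2. 100. -46.  98.  58.]
120 0 10 [ 71.  91. -77.  76.   4. 114.  14.]
120 20 7 [ 62.  60. -51.  82.  -7. 106.  38.]
150 0 0 
150 20 0 
grasp 0 6 [array([ 60.,  20., -37., 112.,  15.,  53., -52.]), array([ 15.,  16.,  14., 113.,  -5.,  51., -36.]), array([  9.,  17.,  21., 114.,  -7.,  51., -34.]), array([ 75.,  26., -55., 111.,  26.,  56., -61.])]
grasp 180 7 [array([ 51.,  18., -27., 112.,  10.,  52., 132.]), array([  9.,  17.,  21., 114.,  -8.,  51., 146.]), array([ 33.,  16.,  -6., 113.,   2.,  51., 138.]), array([ 82.,  32., -65., 111.,  34.,  59., 114.])]
```

play_rows(
  steps=[
    [[0,0,0,-0.14,0,0,0.08],[0,0,0,-0.14,0,0,0.08],[0,0,0,-0.14,0,0,0.08],[0,0,0,-0.14,0,0,0.08],[0,0,0,0,-0.14,0,0.08],[0,0,0,0,-0.14,0,0.08],[0,0,0,0,-0.14,0,0.08],[0,0,0,0,-0.14,0,0.08],[0,0,0,0,-0.14,0,0.08],[0,0,0.02,0,0,-0.14,0.08],[0,0,0.02,0,0,-0.14,0.08],[0,0,0.02,0,0,-0.14,0.08]],
  ],
)

```text
time_s: 11.05
tool_pos: [0.5659, -0.2895, 0.3671]
tool_rot: [179.6, 0.3, 46.6]
force: [1.1, -0.2, -0.6]
grip_width: 0.08
grasp_force: 0.0
```

play_rows(
  steps=[
    [[0,0,0.02,0,0,-0.14,0.08],[0,0,0.02,0,0,-0.14,0.08],[0,0,0.02,0,0,-0.14,0.08],[0,0,0.02,0,0,-0.14,0.08],[0,0,0.02,0,0,-0.14,0.08],[0,0,0.01,0,0,-0.14,0.08],[0,0,0.01,0,0,-0.14,0.08],[0,0,0,0,0,-0.14,0.08],[0,0,0,0,0,-0.14,0.08],[0,0,0,0,0,-0.14,0.08],[0,0,0,0,0,-0.14,0.08],[0,0,0,0,0,0,0.08]],
  ],
)

```text
time_s: 12.25
tool_pos: [0.5654, -0.2911, 0.2479]
tool_rot: [-179.7, 0.4, 134.4]
force: [0.3, 0.2, 0.5]
grip_width: 0.0799
grasp_force: 0.0
```

```bash
python3 -c "
from h import *
togo([.456,-.267,.15],[180,0,202.3])"
```

```text
pos [ 0.5654 -0.2911  0.2479] [-179.74    0.4   134.44] q [ 53.  19. -36.  82.  12.  82.  61.] t 12.25 w 0.0799
shift [ 0.0945 -0.0608  0.0976]
turn [-0.0082  0.0034 -1.1843]
```

play_rows(
  steps=[
    [[0.0315,-0.0203,0.03,0,0,0,0.08],[0.0315,-0.0203,0.03,0,0,0,0.08],[0.0315,-0.0203,0.03,-0.008,0.003,0,0.08],[0,0,0,0,0,-0.1316,0.08],[0,0,0,0,0,-0.1316,0.08],[0,0,0,0,0,-0.1316,0.08],[0,0,0,0,0,-0.1316,0.08],[0,0,0,0,0,-0.1316,0.08],[0,0,0,0,0,-0.1316,0.08],[0,0,0,0,0,-0.1316,0.08],[0,0,0,0,0,-0.1316,0.08],[0,0,0,0,0,-0.1316,0.08]],
  ],
)

```text
time_s: 13.45
tool_pos: [0.4551, -0.2674, 0.1573]
tool_rot: [-179.9, 0.2, -157.6]
force: [0.7, -0.0, -0.6]
grip_width: 0.0803
grasp_force: 0.0
```

play_rows(
  steps=[
    [[0,0,0,0,0,0,0.08],[0,0,0,0,0,0,0.08]],
  ],
)

```text
time_s: 13.65
tool_pos: [0.4544, -0.2675, 0.1567]
tool_rot: [-180.0, 0.2, -158.0]
force: [-0.3, -0.7, 0.2]
grip_width: 0.08
grasp_force: 0.0
```

Run:
```python
from h import *
togo([.456,-.267,.15],[180,0,202.3])
w=read_camera('wrist'); save(w,'w5.png'); print(proj(w,[[.456,-.267,.04],[.456+.0269,-.267+.011,.04],[.456-.0269,-.267-.011,.04],[.456-.0269,-.267-.011,.02]]).round(1))
f=cv2.cvtColor(np.ascontiguousarray(w['frame']),cv2.COLOR_RGB2HSV); H,S,V=[f[...,i].astype(int) for i in range(3)]
m=((H<14)&(S>150)&(V>110)).astype(np.uint8)
nl,L,st,ce=cv2.connectedComponentsWithStats(m)
for i in range(1,nl):
    if st[i,4]>60: print(st[i],ce[i],ray(w,ce[i],.04).round(4))
```

```text
pos [ 0.4544 -0.2675  0.1567] [-179.97    0.2  -158.05] q [ 66.   9. -42. 104.   6.  69. 135.] t 13.65 w 0.08
shift [-0.0016 -0.0001  0.0067]
turn [-0.0005  0.0034 -0.0061]
[[322.5 191.6]
 [322.7 218.1]
 [322.4 163.5]
 [322.4 159.8]]
[303 188  40  10 392] [322.20918367 192.40816327] [[ 0.4569 -0.267   0.04  ]]
[310 264  28   6 100] [325.62 267.39] [[ 0.5364 -0.2309  0.04  ]]
[308 296  35  15 436] [324.75458716 302.02293578] [[ 0.5793 -0.2145  0.04  ]]
```

View pics/w5.png

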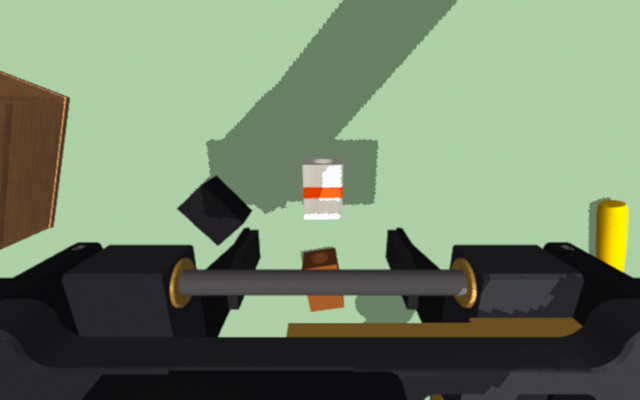

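play_rows(
  steps=[
    [[-0.001,0,0.03,0,0.003,-0.006,0.08],[-0.001,0,0.03,0,0,0,0.08],[0,0,0.03,0,0,0,0.08],[0,0,0.03,0,0,0,0.08],[0,0,0.02,0,0,0,0.08],[0,0,0.01,0,0,0,0.08],[0,0,0,0,0,0,0.08],[0,0,0,0,0,0,0.03],[0,0,0,0,0,0,0.03],[0,0,0,0,0,0,0.03],[0,0,0,0,0,0,0.03],[0,0,0,0,0,0,0.03]],
  ],
  force=35,
)

```text
time_s: 14.9
tool_pos: [0.4554, -0.2671, 0.0062]
tool_rot: [180.0, 0.0, -157.5]
force: [0.8, -1.2, -0.8]
grip_width: 0.0478
grasp_force: 0.0
```

play_rows(
  steps=[
    [[0,0,0,0,0,0,0.03],[0,0,0,0,0,0,0.03]],
  ],
)

```text
time_s: 15.1
tool_pos: [0.4553, -0.267, 0.0059]
tool_rot: [179.9, 0.0, -157.5]
force: [-0.0, -0.7, 1.6]
grip_width: 0.04
grasp_force: 35.0
```

play_rows(
  steps=[
    [[0,0,-0.02,0,0,0,0.03],[0,0,-0.04,0,0,0,0.03],[0,0,-0.04,0,0,0,0.03],[0,0,-0.04,0,0,0,0.03],[0,0,-0.03,0,0,0,0.03],[0,0,-0.03,0,0,0,0.03],[0,0,0,0,0,0.14,0.03],[0,0,0,0,0,0.14,0.03],[0,0,0,0,0,0.14,0.03],[0,0,0,0,0,0.14,0.03],[0,0,0,0,0,0.14,0.03],[0,0,0,0,0,0.14,0.03]],
  ],
)

```text
time_s: 16.3
tool_pos: [0.4546, -0.2667, 0.2047]
tool_rot: [179.9, -0.2, 154.0]
force: [-0.2, -0.2, -3.7]
grip_width: 0.0396
grasp_force: 35.0
```

play_rows(
  steps=[
    [[0,0,0,0,0,0.14,0.03],[0,0,0,0,0,0.14,0.03],[0,0,0,0,0,0.14,0.03],[0,0,0,0,0,0.14,0.03],[0,0,0,0,0,0.14,0.03],[0,0,0,0,0,0.14,0.03],[0,0,0,0,0,0.14,0.03],[0,0,0,0,0,0.14,0.03],[0,0,0,0,0,0.14,0.03],[0,0,0,0,0,0.14,0.03],[0,0,0,0,0,0.14,0.03],[0,0,0,0,0,0,0.03]],
  ],
)

```text
time_s: 17.5
tool_pos: [0.4547, -0.2667, 0.2048]
tool_rot: [-179.8, -0.1, 66.1]
force: [0.1, -0.2, -3.5]
grip_width: 0.0397
grasp_force: 35.0
```

Run:
```python
from ik import *
log(); T,o=tool(); togo([.462,-.0975,.2])
# simulate tilt about tool y in place at a few places then final
q=np.radians(o['qpos']); M0=T[:3,:3]; psi=np.arctan2(M0[1,0],M0[0,0]); print(np.degrees(psi))
for pos in ([.456,-.267,.206],[.456,-.267,.25],[.42,-.25,.25]):
    qq=q.copy(); out=[]
    for i in range(0,13):
        M=M0@R.from_rotvec([0,np.pi/2*i/12,0]).as_matrix(); qq,e=ik(np.array(pos),M,qq); out.append(e)
    h=np.array([np.cos(psi),np.sin(psi),0]); fin=np.array([.462,-.0975,.118])+.019*h
    print(pos,np.round(out,4).max(),np.degrees(qq).round(0))
    for a in np.linspace(0,1,8): qq,e=ik(np.array(pos)*(1-a)+fin*a,M,qq)
    print('fin',e,np.degrees(qq).round(0))
```

```text
pos [ 0.4547 -0.2667  0.2048] [-1.7985e+02 -8.0000e-02  6.6120e+01] q [ 59.   6. -34. 101.   3.  74.   1.] t 17.5 w 0.0397
shift [ 0.1577 -0.0618  0.0052]
66.11943368046258
[0.456, -0.267, 0.206] 0.0 [ 85.  50. -33.  92. -47. 101.  42.]
fin 7.526428445961259e-08 [ 81.  51. -35. 112. -49.  82.  56.]
[0.456, -0.267, 0.25] 0.0 [ 84.  45. -31.  92. -50. 104.  40.]
fin 7.006464046130099e-08 [ 79.  50. -33. 112. -51.  84.  57.]
[0.42, -0.25, 0.25] 0.0 [ 83.  41. -26.  97. -51. 107.  45.]
fin 5.3975267069364614e-08 [ 75.  48. -28. 112. -54.  86.  59.]
```

play_rows(
  steps=[
    [[0,0,0,0,0.131,0,0.03],[0,0,0,0,0.131,0,0.03],[0,0,0,0,0.131,0,0.03],[0,0,0,0,0.131,0,0.03],[0,0,0,0,0.131,0,0.03],[0,0,0,0,0.131,0,0.03],[0,0,0,0,0.131,0,0.03],[0,0,0,0,0.131,0,0.03],[0,0,0,0,0.131,0,0.03],[0,0,0,0,0.131,0,0.03],[0,0,0,0,0.131,0,0.03],[0,0,0,0,0.131,0,0.03]],
  ],
)

```text
time_s: 18.7
tool_pos: [0.4549, -0.2688, 0.2042]
tool_rot: [33.0, -89.7, -147.0]
force: [0.6, 0.0, -3.6]
grip_width: 0.0392
grasp_force: 35.0
```

play_rows(
  steps=[
    [[0,0,0,0,0,0,0.03],[0,0,0,0,0,0,0.03]],
  ],
)

```text
time_s: 18.9
tool_pos: [0.4552, -0.2674, 0.2047]
tool_rot: [-14.5, -90.0, -99.4]
force: [-0.1, 0.5, -2.3]
grip_width: 0.0397
grasp_force: 35.0
```

Run:
```python
from h import *
T,o=tool(); print(T.round(4),o['force'],o['qpos'].round(0))
c=read_camera('scene'); P=T[:3,3]-.019*T[:3,2]; u=proj(c,[P,P+[0,0,.029]]); print(u,P)
a,b=u[1].astype(int); save(c,'s6.png',(a-40,b-40,a+40,b+40),7)
```

```text
[[-1.000e-04  9.142e-01  4.052e-01  4.552e-01]
 [-7.000e-04 -4.052e-01  9.142e-01 -2.674e-01]
 [ 1.000e+00 -2.000e-04  7.000e-04  2.047e-01]
 [ 0.000e+00  0.000e+00  0.000e+00  1.000e+00]] [-0.07480935  0.49234853 -2.34807519] [ 84.  50. -31.  92. -47. 102.  43.]
[[201.75410605 163.31808583]
 [198.85109669 156.18737688]] [ 0.44753921 -0.2848002   0.20470677]
```

View pics/s6.png

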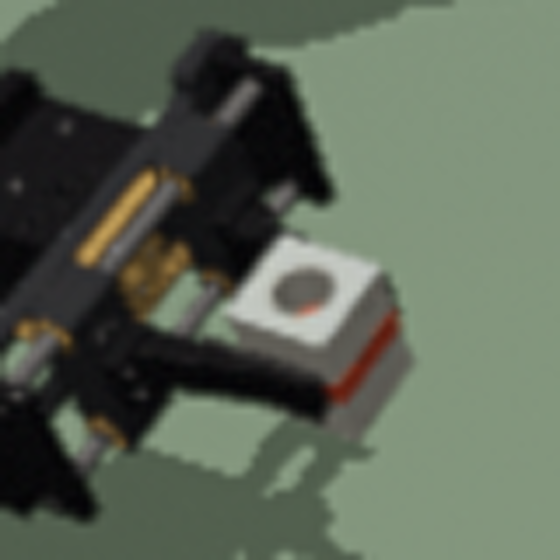

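play_rows(
  steps=[
    [[-0.0143,-0.0101,0.0285,0,0,0,0.03],[-0.0143,-0.0101,0.0285,0,0,0,0.03],[-0.0143,-0.0101,0.0285,0,0,0,0.03],[-0.0143,-0.0101,0.0285,0,0,0,0.03],[-0.0143,-0.0101,0.0285,0,0,0,0.03],[-0.0142,-0.0102,0.0283,0,0,0,0.03],[0,0,0,0,0,0,0.03],[0,0,0,0,0,0,0.03],[0,0,0,0,0,0,0.03]],
  ],
)

```text
time_s: 19.85
tool_pos: [0.4699, -0.088, 0.1212]
tool_rot: [126.9, -89.7, 119.1]
force: [-0.0, -0.5, -3.4]
grip_width: 0.0401
grasp_force: 35.0
```

Run:
```python
from h import *
T,o=tool(); print(T.round(4).tolist(),o['force'],o['qpos'].round(0),o['joint_velocities'].round(2))
F=np.array([.4632,-.0994,.147]); m=T[:3,3]-.014*T[:3,2]+.028*T[:3,0]; print('mouth',m,'err',m-F)
c=read_camera('scene'); t=read_camera('top'); u=proj(c,[m])[0]; v=proj(t,[m])[0]; print(u,v)
a,b=u.astype(int); save(c,'s7a.png',(a-40,b-40,a+40,b+40),6.2)
d,e=v.astype(int); save(t,'s7b.png',(d-30,e-40,d+20,e+40),6.2)
cv2.imwrite('pics/s7.png',np.hstack([cv2.imread('pics/s7a.png'),cv2.imread('pics/s7b.png')]))
k=ray(t,[0,0],.3); f=cv2.cvtColor(np.ascontiguousarray(t['frame']),cv2.COLOR_RGB2HSV); H,S,V=[f[...,i].astype(int) for i in range(3)]
q=(H<16)&(S>150)&(V>70); q[:165]=0;q[190:]=0;q[:,:340]=0;q[:,365:]=0; ys,xs=np.nonzero(q); print('knob',ray(t,[xs.mean(),ys.mean()],.317).round(4))
```

```text
[[-0.0022, 0.914, 0.4057, 0.4699], [0.0039, -0.4057, 0.914, -0.088], [1.0, 0.0036, -0.0027, 0.1212], [0.0, 0.0, 0.0, 1.0]] [-0.01443312 -0.48194675 -3.35161117] [ 80.  50. -34. 111. -50.  84.  57.] [ 0.4   0.91  0.34 -0.26  0.11  0.08 -0.07]
mouth [ 0.46414524 -0.10064363  0.14926447] err [ 0.00094524 -0.00124363  0.00226447]
[274.73888489 179.24505306] [348.63811553 229.91775673]
knob [[ 0.6172 -0.0906  0.317 ]]
```

View pics/s7.png

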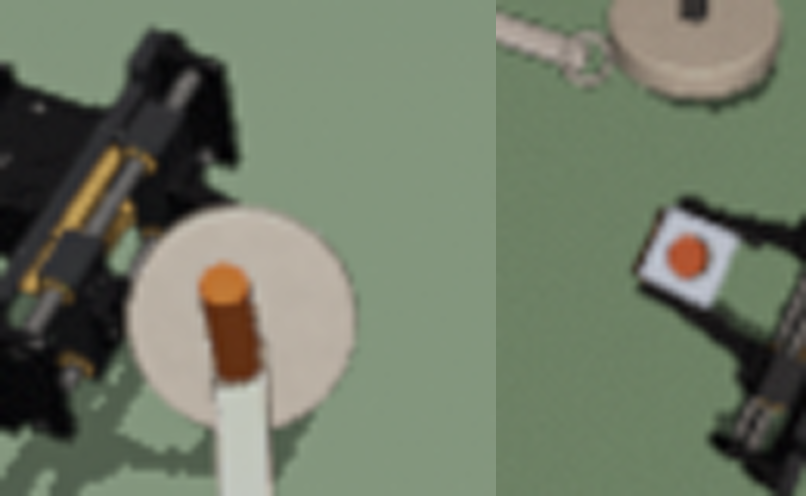

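play_rows(
  steps=[
    [[-0.001,0,0.001,0,0,0,0.03],[0,0,0,0,0,0,0.03],[0,0,0,0,0,0,0.03],[0,0,0,0,0,0,0.03],[0,0,0,0,0,0,0.03],[0,0,0,0,0,0,0.03]],
  ],
)

```text
time_s: 20.55
tool_pos: [0.4693, -0.0852, 0.1194]
tool_rot: [-23.8, -89.9, -90.0]
force: [-0.3, -0.2, -3.1]
grip_width: 0.0393
grasp_force: 35.0
```

Run:
```python
from h import *
T,o=tool(); print(o['joint_velocities'].round(2),T[:3,0].round(4),o['grasp_force'])
F=np.array([.4632,-.0994,.147]); m=T[:3,3]-.014*T[:3,2]+.028*T[:3,0]; err=m-F; print('mouth',m,'err',err)
if np.abs(err).max()<.004 and T[2,0]>.999: print(sign_off())
```

```text
[-0.07 -0.03  0.04  0.01 -0.04  0.01 -0.05] [-0.     -0.0026  1.    ] 34.999147814232856
mouth [ 0.46361905 -0.09811912  0.1473763 ] err [0.00041905 0.00128088 0.0003763 ]
the job is handed in; nothing more can be done
None
```

The job is handed in: the lamp arm measures within about 1° of the yellow stripe, and the gripper holds the end block still, deep hole straight up. The hole's mouth is about 1 mm from where I measured the lens focus to be, and the robot clock was near 20.6 s of the 64 s allowed.

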